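Put the reagent bottles back in their own bays and lock the rack

ROBOT

A 6-joint arm with a two-finger parallel gripper is mounted at the origin on the work surface. World frame = base frame: x ahead of the robot, y to its left, z up, the work surface at z = 0. Lengths are in m, angles in degrees, forces in N, time in s.
With the tool pointing down it reaches from about 0.4 to 0.825 m from the base axis. Payload 7 kg.
Tool frame: the origin (TCP) lies midway between the tips of the shut fingers; the grasp point (between the pads) lies 19 mm behind it; z points along the fingers, y is the line along which they close (so a half turn about z gives the same grasp; the last joint's range is limited). The gripper opens to 88 mm and grips with 3 to 60 N. Pads are 19 mm wide; open, the fingers measure 130 mm over their backs; the gripper's body (78 mm by 193 mm) begins 47 mm behind the grasp point.
Start: joints at [-58.894, 20.546, 0.682, 0, -70.136, -16.507], TCP at [0.17, -0.653, 0.227] pointing down, gripper open.
Joint ranges: [-176.03, 176.03], [-82.01, 121.73], [-58.28, 71.71], [-173.87, 95.51], [-174.79, -0.11], [-173.66, 173.66]. Speed limits (degrees/s): [136.94, 136.94, 172.46, 180, 180, 180].

INTERFACE

Orientations are given as a 3x3 rotation matrix whose columns are the frame's x, y, z axes.
In Python, from rig import robot gives the robot as it stands. Calls block until the motion is done:
- robot.goto(position, orientation): joint-space move of the TCP to a pose.
- robot.servo_line(position, ori=None, speed=0.15): straight line of the TCP; ori=None keeps the orientation; speed is the mean speed in m/s.
- robot.movej(angles): joint-space move.
- robot.move_gripper(opening): opening from 0.0 (shut) to 1.0 (fully open); the grip force is fixed at half the most; returns when the fingers have stopped.
- robot.dwell(seconds).
- robot.ik(position, orientation): joint angles nearest the present ones, or None.
- robot.grab_frame(name): name is "scene" or "top" or "wrist"; returns (picture, depth): 420x560x3 uint8, red, green, blue; 420x560 float32, m along the optical axis (not along the pixel's ray), 0 where there is no reading.
- robot.camera_info(name): a dict with "vfov" (degrees; the focal length in pixels is half the picture's height over the tangent of half this angle, whatever the lens; pixels are square), "cx", "cy" (the principal point, pixels), "view" (4x4, takes a point from world to camera coordinates); the wrist camera has in their place "T_tool_cam" (4x4, takes a point from camera to tool coordinates, whose origin is the TCP and whose axes are the flange's). Camera axes: x right, y down, z forward; pixel columns grow to the right and rows downward; lengths in m; the calibration is good to about 2 mm. A picture is of the moment at which its call begins: read the wrist's pose just before it. camera_info takes no time and is no camera call.
A pose or a line that the arm cannot do raises robot.Unreachable and nothing moves.
- robot.job_done(): hands the job in; it is judged then, once.
Readings, each from a call of its own:
- robot.read_t(): time.
- robot.read_qpos(): joint angles.
- robot.read_qvel(): joint speeds.
- robot.read_effort(): joint torques, N m.
- robot.read_position(): TCP position.
- robot.read_tcp_rot(): TCP orientation.
- robot.read_force(): force on the tool from outside, world axes, zero at the start.
- robot.read_ft_torque(): the same for the moment, N m.
- robot.read_grip_width(): opening from 0.0 (shut) to 1.0 (fully open).
- robot.read_finger_force(): force on a finger pad.
Only numpy, scipy, OpenCV 4.12 (cv2) and the standard library are available. Lean on these libraries where they do the work, as an engineer would, in place of code of your own. Each camera call takes 0.05 s, during which the arm holds its last target. There are 200 camera calls.

TASK

The square bottle has been left in the tall bottle's bay of the reagent rack, and the tall bottle is standing on the bench. Put both back, each standing in its own bay (the one whose picture card on top of the rack shows it), and then slide the keeper bar all the way to its locked end so that its teeth stand in front of the bays. Keep both bottles upright and set them down gently, and leave the squat jar, the flask, the beaker and the mortar where they are.

Things in the scene. Friction and masses are not known exactly. Their poses are not given: they have to be found in the camera images.
- rack: Fixed bench rack, 436 mm wide, four open-fronted bays side by side (centres at y -157.5, -52.5, 52.5, 157.5 mm). Origin on the bench under the line of bay centres; x into the rack, away from the robot; y along it. Base plate 6 mm thick, x -80 to 75. Dividers 6 mm thick, x -40 to 55, up to z 60 (99 mm clear between). Back rail x 55 to 61, up to z 54.
- board_edge (a point): Middle of the lower front edge of the rack's blue overhead board: rack x 0, y 0, z 275 mm. From here the board (16 mm thick, full width) runs 75 mm back, over the rear half of the bays, on two posts at the rear corners. It covers the bay centres from above; a gripper tilted 30 to 40 degrees, coming from the front, clears it.
- bay_square: The square bottle's own bay. Origin: middle of the bay's floor (top of the base plate), where the bottle's foot belongs; x into the rack away from the robot, y along it, z up. Its label is the white 72 x 74 mm card on top of the overhead board, above the bay, with a dark side-view picture (foot towards the robot) of a wide square bottle with a broad cap.
- bay_tall: The tall bottle's own bay. Origin: middle of the bay's floor (top of the base plate), where the bottle's foot belongs; x into the rack away from the robot, y along it, z up. Its label is the white 72 x 74 mm card on top of the overhead board, above the bay, with a dark side-view picture (foot towards the robot) of a tall slim bottle with a narrow cap.
- square: Square amber bottle with a paper label, body 70 x 70 mm and 82 mm high, neck 34 mm, round black cap 44 mm in diameter from 90 to 115 mm above the foot; 0.3 to 0.55 kg. Origin at the middle of its foot, z up, x and y square to its sides. It starts in the tall bottle's bay.
- tall: Tall round amber bottle with a paper label, body 52 mm in diameter and 112 mm high, shoulder and neck above, round black cap 32 mm in diameter from 125 to 150 mm above the foot; 0.25 to 0.5 kg. Origin at the middle of its foot, z up. It starts on the bench in front of the rack.
- keeper (a joint): The aluminium keeper bar along the rack's front, sliding along rack +y: 0 m = open (teeth before the dividers), 0.0525 m = locked end stop (a tooth before the middle of each bay). Starts at 0 to 0.03. Bar at rack x -70 to -60 mm, top at z 17 mm; four teeth 12 mm wide reach up to z 36 mm: lift bottles over them.
- keeper_grip (a point): Middle of the top of the keeper's black grip, an upright block 22 mm (x) by 16 mm (y), from z 10 to 56 mm, in front of the bar (rack x = -97 mm, rack y = -26 mm + joint value). Slides with the bar.
- jar: Squat amber jar, 76 mm diameter, black lid 80 mm in diameter, 90 mm high, in its own bay: leave alone. Origin at the middle of its foot.
- flask: Amber conical flask, foot 80 mm diameter, 130 mm high, 34 mm stopper, in its own bay: leave alone. Origin at the middle of its foot.
- beaker: Clear plastic beaker, up to 70 mm diameter, 85 mm high, on the bench: leave alone. Origin at the middle of its foot.
- mortar: White ceramic mortar, 80 mm diameter at the rim, 55 mm high, on the bench: leave alone. Origin at the middle of its foot.

How it is judged (in metres and radians):
On the way, in this order (a step that is already met when the one before it is completed fails the run):
1. both bottles stand released, upright, in their own bays, with the keeper not yet locked (x of square in the frame of bay_square between -0.03 and 0.03 m and y of square in the frame of bay_square between -0.03 and 0.03 m and z of square in the frame of bay_square between -0.006 and 0.006 m and angle between each of square, tall's own z axis and vertical below 0.1 rad and linear speed of each of square, tall below 0.03 m/s and contact force between each of square, tall and the fingers below 0.3 N and x of tall in the frame of bay_tall between -0.03 and 0.03 m and y of tall in the frame of bay_tall between -0.03 and 0.03 m and z of tall in the frame of bay_tall between -0.006 and 0.006 m and value of joint keeper below 0.045 m), for 0.2 s.
2. the keeper bar is slid to its locked end (value of joint keeper above 0.0485 m), for 0.2 s.
At the end, for the whole second after the job is handed in: The square and the tall bottle each stand released and at rest on the floor of their own bay (foot within 30 mm of the bay's middle along and across, within 6 mm of the floor, tilted less than 0.1 rad), and the keeper is within 4 mm of its locked end (joint over 0.0485 m) (x of square in the frame of bay_square between -0.03 and 0.03 m and y of square in the frame of bay_square between -0.03 and 0.03 m and z of square in the frame of bay_square between -0.006 and 0.006 m and angle between each of square, tall's own z axis and vertical below 0.1 rad and linear speed of each of square, tall below 0.03 m/s and contact force between each of square, tall and the fingers below 0.3 N and x of tall in the frame of bay_tall between -0.03 and 0.03 m and y of tall in the frame of bay_tall between -0.03 and 0.03 m and z of tall in the frame of bay_tall between -0.006 and 0.006 m and value of joint keeper above 0.0485 m); the robot touches nothing.
It fails at once if the squat jar or the flask is shoved from its place (more than 25 mm) or tipped (distance of any of jar, flask from where it was at the start of the episode above 0.025 m or angle between any of jar, flask's own z axis and vertical above 0.3 rad).
It fails at once if the beaker or the mortar is shoved from its place (more than 25 mm) or tipped (distance of any of beaker, mortar from where it was at the start of the episode above 0.025 m or angle between any of beaker, mortar's own z axis and vertical above 0.3 rad).
It fails at once if the square or the tall bottle is tipped more than 30 degrees (angle between any of square, tall's own z axis and vertical above 0.52 rad).
It fails at once if the square or the tall bottle is dropped or slammed down in the rack (faster than 0.35 m/s within 24 mm of its floor) ((x of square in the frame of rack above -0.06 m and z of square in the frame of rack below 0.03 m and linear speed of square above 0.35 m/s) or (x of tall in the frame of rack above -0.06 m and z of tall in the frame of rack below 0.03 m and linear speed of tall above 0.35 m/s)).
It also fails if it takes over 61 s, if anything falls off the work surface, if the arm or the gripper's body presses on something with over 40 N, if the wrist force passes 120 N, or if a joint passes its speed limit or range.

## Working session

There is one attempt and no reset: what is moved stays moved. The work goes in short steps, each a Python script; the robot and the scene stay as the last script left them, time stands still between calls to the robot, and variables do not carry over. Pictures are saved under pics/ and viewed, at most 10 in all, crops included, and the job is handed in when it is done.

```bash
ls; mkdir -p pics
python3 - <<'E'
from rig import robot
import cv2,numpy as np
for n in("scene","top"):
    p,d=robot.grab_frame(n); cv2.imwrite(f"pics/{n}0.png",cv2.cvtColor(p,cv2.COLOR_RGB2BGR)); np.savez(f"pics/{n}0.npz",p=p,d=d)
    print(n,{k:np.round(v,4).tolist() for k,v in robot.camera_info(n).items() if not isinstance(v,str)}, (d>0).mean())
print(robot.camera_info("wrist"),robot.read_tcp_rot().round(3) if hasattr(robot.read_tcp_rot(),'round') else robot.read_tcp_rot(),robot.read_t())
E
```

```text
pics
scene {'vfov': 44.7814, 'cx': 283.4549, 'cy': 202.439, 'view': [[-0.9792, -0.2026, -0.0017, 0.5004], [-0.1196, 0.5847, -0.8024, 0.1956], [0.1636, -0.7855, -0.5968, 1.338], [0.0, 0.0, 0.0, 1.0]]} 0.9954591836734694
top {'vfov': 52.5968, 'cx': 279.2673, 'cy': 213.2614, 'view': [[0.0207, -0.9995, -0.0241, 0.0035], [-0.9862, -0.0164, -0.1648, 0.5567], [0.1643, 0.0272, -0.986, 0.9392], [0.0, 0.0, 0.0, 1.0]]} 0.9962882653061225
{'vfov': 65.75823562139895, 'cx': 280.99653930892924, 'cy': 214.20196704987322, 'T_tool_cam': array([[-4.78130878e-04, -9.63627773e-01, -2.67247611e-01,
         7.26110826e-02],
       [ 9.99999741e-01, -3.16729242e-04, -6.47046607e-04,
        -1.56547086e-04],
       [ 5.38866948e-04, -2.67247851e-01,  9.63627675e-01,
        -1.58328708e-01],
       [ 0.00000000e+00,  0.00000000e+00,  0.00000000e+00,
         1.00000000e+00]])} [[-0.968 -0.252 -0.001]
 [-0.252  0.968  0.001]
 [ 0.     0.002 -1.   ]] 0.1
```

View pics/top0.png

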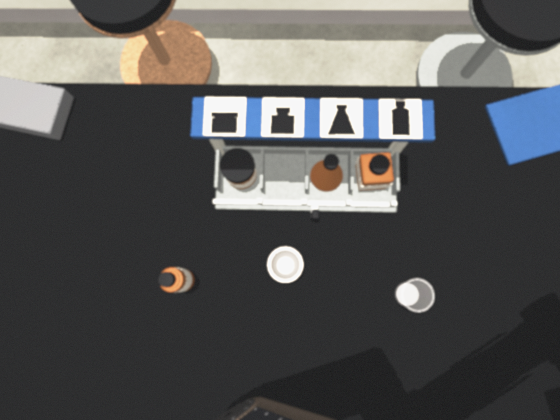

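View pics/scene0.png

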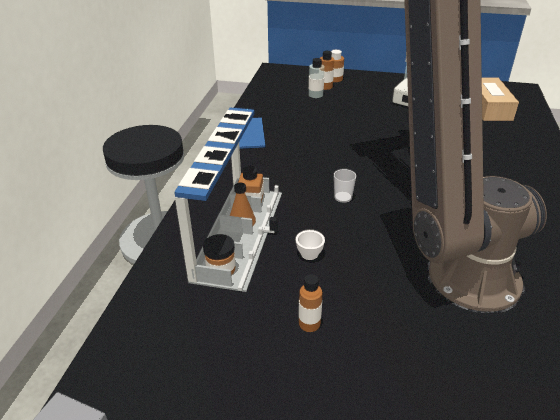

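The top view is up = +x and left = +y. The cards, left to right at row 117, are jar (col 225), square (283), flask (342) and tall (401). The square bottle is in the rightmost bay (377,165), the empty second bay at (286,165) is its own, and the tall bottle stands at (175,280). The mortar is at (286,265), the beaker at (415,295) and the keeper grip at (315,211). The scene view agrees: tall bottle at (311,305), mortar at (310,245).

```bash
cat > h.py <<'E'
import numpy as np,cv2
from rig import robot
def cloud(n,d):
    c=robot.camera_info(n);V=np.array(c["view"]);f=210/np.tan(np.radians(c["vfov"]/2))
    v,u=np.mgrid[:420,:560]; P=np.stack([(u-c["cx"])/f*d,(v-c["cy"])/f*d,d],-1)
    return (P-V[:3,3])@V[:3,:3]     # R^T (p-t)
def ray(n,u,v,z):
    c=robot.camera_info(n);V=np.array(c["view"]);f=210/np.tan(np.radians(c["vfov"]/2))
    o=-V[:3,:3].T@V[:3,3]; r=V[:3,:3].T@np.array([(u-c["cx"])/f,(v-c["cy"])/f,1]); return o+r*(z-o[2])/r[2]
def big(m,box=None):
    m=m.astype(np.uint8)
    if box: k=np.zeros_like(m);k[box[1]:box[3],box[0]:box[2]]=1;m=m*k
    n,l,s,c=cv2.connectedComponentsWithStats(m); i=1+s[1:,4].argmax(); return l==i
E
python3 - <<'E'
from h import *
D={n:np.load(f"pics/{n}0.npz") for n in("scene","top")}
C={n:cloud(n,D[n]["d"]) for n in D}
P=C["top"]; p=D["top"]["p"]; hsv=cv2.cvtColor(p,cv2.COLOR_RGB2HSV)
# board: top surface z .291
box=(180,90,445,150); m=big((P[...,2]>.27)&(P[...,2]<.31),box); z=np.median(P[m][:,2])
pts=np.array([ray("top",u,v,.291)[:2] for v,u in np.argwhere(m)])
r=cv2.minAreaRect((pts*1000).astype(np.float32)); print("board z",z,r, cv2.boxPoints(r).round(1).tolist())
for nm,box,lo,hi,zt in [("tallcap",(150,260,200,300),.135,.165,.15),("sqcap",(355,145,400,195),.107,.135,.121),("sqbody",(350,140,405,195),.075,.1,.088),("grip",(300,200,330,222),.045,.07,.056),("mortar",(260,240,310,290),.035,.07,.055),("beaker",(390,270,440,320),.06,.1,.085),("flask",(310,145,350,195),.12,.15,.136),("jar",(215,140,262,190),.08,.11,.096)]:
    m=big((P[...,2]>lo)&(P[...,2]<hi),box); q=np.argwhere(m); 
    pts=np.array([ray("top",u,v,zt)[:2] for v,u in q])*1000
    r=cv2.minAreaRect(pts.astype(np.float32)); print(nm,m.sum(),"z",np.median(P[m][:,2]).round(3),"mean",pts.mean(0).round(1),"rect",np.round(r[0],1),np.round(r[1],1),round(r[2],1), "px",q[:,::-1].mean(0).round(0))
S=C["scene"]
for nm,box,lo,hi in [("tallcap",(290,265,335,300),.142,.16),("mortar",(285,225,335,270),.045,.07),("sqcap",(235,160,265,185),.113,.13)]:
    m=big((S[...,2]>lo)&(S[...,2]<hi),box); q=S[m]; print("scene",nm,m.sum(),(q.mean(0)*1000).round(1),(np.ptp(q,axis=0)*1000).round())
# base plate front edge / keeper bar cloud check
m=(P[...,2]>.012)&(P[...,2]<.022); m[:195]=0; m=big(m,(200,195,410,222)); q=P[m]; print("bar",q.min(0).round(3),q.max(0).round(3),np.polyfit(q[:,1],q[:,0],1))
m=(P[...,2]>.028)&(P[...,2]<.042); k=np.zeros_like(m);k[190:215,200:410]=1
n,l,s,c=cv2.connectedComponentsWithStats((m&k).astype(np.uint8)); print("teeth",[(s[i,4],ray("top",*c[i],.036)[:2].round(3)) for i in range(1,n) if s[i,4]>2])
E
```

```text
Traceback (most recent call last):
  File "h.py", line 8, in ray
    c=robot.camera_info(n);V=np.array(c["view"]);f=210/np.tan(np.radians(c["vfov"]/2))
ValueError: time passes only in moves, steps and waits
```

```bash
sed -i 's/robot.camera_info(n)/info(n)/; s/^def cloud/import functools\n@functools.cache\ndef info(n): return robot.camera_info(n)\ndef cloud/' h.py
cat > m.py <<'E'
from h import *
D={n:np.load(f"pics/{n}0.npz") for n in("scene","top")}
C={n:cloud(n,D[n]["d"]) for n in D}
P=C["top"]
def run(nm,box,lo,hi,zt):
    m=big((P[...,2]>lo)&(P[...,2]<hi),box); q=np.argwhere(m)
    pts=np.array([ray("top",u,v,zt)[:2] for v,u in q])*1000
    r=cv2.minAreaRect(pts.astype(np.float32)); print(nm,m.sum(),"z",np.median(P[m][:,2]).round(3),"mean",pts.mean(0).round(1),"rect",np.round(r[0],1),np.round(r[1],1),round(r[2],1))
for a in [("board",(180,90,445,150),.27,.31,.291),("tallcap",(150,260,200,300),.135,.165,.15),("sqcap",(355,145,400,195),.107,.135,.121),("sqbody",(350,140,405,195),.075,.1,.088),("grip",(300,200,330,222),.045,.07,.056),("mortar",(260,240,310,290),.035,.07,.055),("beaker",(390,270,440,320),.06,.1,.085),("flask",(310,145,350,195),.12,.15,.136),("jar",(215,140,262,190),.08,.11,.096)]: run(*a)
S=C["scene"]
for nm,box,lo,hi in [("tallcap",(290,265,335,300),.142,.16),("mortar",(285,225,335,270),.045,.07),("sqcap",(235,160,265,185),.113,.13)]:
    m=big((S[...,2]>lo)&(S[...,2]<hi),box); q=S[m]; print("scene",nm,m.sum(),(q.mean(0)*1000).round(1),(np.ptp(q,axis=0)*1000).round())
m=(P[...,2]>.012)&(P[...,2]<.022); m=big(m,(200,195,410,222)); q=P[m]; print("bar",q.min(0).round(3),q.max(0).round(3),np.polyfit(q[:,1],q[:,0],1))
m=(P[...,2]>.028)&(P[...,2]<.042); k=np.zeros_like(m);k[190:215,200:410]=1
n,l,s,c=cv2.connectedComponentsWithStats((m&k).astype(np.uint8)); print("teeth",[(s[i,4],ray("top",*c[i],.036)[:2].round(3)) for i in range(1,n) if s[i,4]>2])
E
python3 m.py
```

```text
board 10115 z 0.293 mean [687.9 -49.5] rect [688.3 -47.7] [434.7  79.5] 89.8
tallcap 215 z 0.15 mean [399.5 237.3] rect [399.6 237.5] [31.2 33.3] 27.9
sqcap 338 z 0.12 mean [ 656.  -203.4] rect [ 656.2 -203.4] [41.4 46.1] 45.8
sqbody 600 z 0.087 mean [ 649.9 -199.3] rect [ 655.6 -203.2] [71.4 70.6] 5.5
grip 67 z 0.055 mean [555.6 -68.2] rect [555.8 -68.3] [21.  13.7] 0.5
mortar 447 z 0.054 mean [439.7  -1.5] rect [439.7  -1.6] [76.1 76.7] 1.2
beaker 337 z 0.08 mean [ 377.4 -290.6] rect [ 377.9 -284.7] [70.2 67.9] 88.5
flask 210 z 0.135 mean [655.5 -96.5] rect [654.8 -96. ] [35.5 32.1] 0.2
jar 989 z 0.096 mean [656.4 109.6] rect [655.9 109.9] [81.6 76.8] 1.7
scene tallcap 146 [398.4 244.2 149. ] [31. 33. 11.]
scene mortar 273 [ 4.382e+02 -1.000e-01  5.250e+01] [78. 87. 15.]
scene sqcap 121 [ 656.3 -198.6  120.4] [43. 50. 13.]
bar [ 0.583 -0.037  0.012] [0.594 0.175 0.022] [0.00195958 0.58782386]
teeth [(np.int32(4), array([ 0.613, -0.048])), (np.int32(6), array([ 0.613, -0.15 ])), (np.int32(8), array([ 0.614, -0.256])), (np.int32(29), array([0.587, 0.061])), (np.int32(23), array([ 0.588, -0.043])), (np.int32(29), array([ 0.588, -0.148])), (np.int32(29), array([ 0.587, -0.252]))]
```

```bash
cat >> h.py <<'E'
RX,RY=.653,-.047
def ori(tilt,az):
    t,a=np.radians([tilt,az]);h=np.array([np.cos(a),np.sin(a),0]);k=np.array([0,0,1.])
    z=h*np.sin(t)-k*np.cos(t); x=-h*np.cos(t)-k*np.sin(t); return np.stack([x,np.cross(z,x),z],1)
def tcp(g,R): return np.array(g)+.019*R[:,2]   # TCP for a grasp point
E
python3 - <<'E'
from h import *
for t in(35,38):
  for nm,g,azs in[("sq",(.656,-.203,.113),(0,)),("sqlift",(.656,-.203,.16),(0,)),("mid",(.53,-.1,.175),(0,)),("sqbay",(.653,.0055,.113),(0,)),("tallbay",(.653,-.2045,.191),(0,)),("tall",(.3995,.2375,.14),(0,30,60,90,-30,-60,120,150)),("tallup",(.3995,.2375,.24),(0,30,60,90,-30,-60,120,150)),("tmid",(.5,.1,.24),(0,30,-30)),("tmid2",(.5,-.2,.2),(0,))]:
    for az in azs:
      R=ori(t,az); q=robot.ik(tcp(g,R),R); print(t,nm,az,None if q is None else np.round(q))
R=ori(0,0); q=robot.ik((.556,-.068,.015),R); print("keeper",q if q is None else np.round(q)); print(np.round(robot.ik((.556,-.02,.1),R)))
E
```

```text
35 sq 0 [ -2.  17. -32.  -9.  -6. -80.]
35 sqlift 0 [ -1.  13. -31.  -4. -11. -84.]
35 mid 0 None
35 sqbay 0 None
35 tallbay 0 [ -2.  10. -30.  -4. -15. -85.]
35 tall 0 None
35 tall 30 None
35 tall 60 [ 46.  -5. -44. -27. -18. -52.]
35 tall 90 [ 25.   6. -27. -43. -49.   2.]
35 tall -30 None
35 tall -60 [ 74.  15. -43.  28. -61. 116.]
35 tall 120 [ 24.  15. -17. -38. -67.  24.]
35 tall 150 [ 29.  22. -10. -30. -80.  42.]
35 tallup 0 None
35 tallup 30 None
35 tallup 60 [ 50. -15. -42. -12. -29. -71.]
35 tallup 90 [ 27.  -3. -22. -37. -58. -11.]
35 tallup -30 [ 79.  -2. -50.  38. -61. 136.]
35 tallup -60 [ 74.   8. -35.  25. -74. 123.]
35 tallup 120 [ 25.   8. -12. -36. -77.  16.]
35 tallup 150 [ 29.  16.  -4. -30. -90.  36.]
35 tmid 0 None
35 tmid 30 [  35.  -12.  -49.   10.  -18. -104.]
35 tmid -30 [ 50.  -5. -55.  52. -46. 150.]
35 tmid2 0 [ -2.  -5. -44.  -4. -16. -85.]
38 sq 0 [ -3.  17. -30. -18.  -5. -70.]
38 sqlift 0 [ -2.  12. -32.  -8.  -8. -81.]
38 mid 0 None
38 sqbay 0 None
38 tallbay 0 [ -2.  10. -31.  -6. -11. -83.]
38 tall 0 None
38 tall 30 None
38 tall 60 [ 40.  -4. -42. -37. -20. -39.]
38 tall 90 [ 21.   7. -27. -47. -51.   7.]
38 tall -30 None
38 tall -60 [ 75.  17. -43.  29. -63. 114.]
38 tall 120 [ 22.  16. -16. -41. -70.  27.]
38 tall 150 [ 28.  23.  -8. -32. -82.  43.]
38 tallup 0 None
38 tallup 30 None
38 tallup 60 [ 48. -16. -42. -16. -27. -66.]
38 tallup 90 [ 24.  -2. -22. -41. -60.  -6.]
38 tallup -30 [ 80.  -1. -52.  41. -62. 133.]
38 tallup -60 [ 75.  10. -36.  27. -75. 121.]
38 tallup 120 [ 22.   9. -11. -38. -79.  18.]
38 tallup 150 [ 28.  17.  -2. -31. -92.  37.]
38 tmid 0 None
38 tmid 30 [  35.  -13.  -53.   14.  -13. -108.]
38 tmid -30 [ 50.  -5. -58.  57. -46. 145.]
38 tmid2 0 [ -2.  -5. -46.  -6. -12. -83.]
keeper [  13.   23.  -28.    0.  -39. -103.]
[  18.   16.  -24.    0.  -50. -108.]
```

Run:
```python
from h import *
F=np.diag([-1,-1,1])
for nm,g in[("sqbay",(.653,.0055,.113)),("sqbayup",(.653,.0055,.155)),("sqout",(.53,.0055,.175)),("mid",(.53,-.1,.175)),("sqR",(.53,-.203,.175)),("sq",(.656,-.203,.113)),("tallbay",(.653,-.2045,.146)),("tallbayup",(.653,-.2045,.188)),("tallout",(.52,-.2045,.2))]:
  for t in(30,35,38):
    o=[]
    for az in(-30,-20,-10,0,5,10,15,20,30,40):
      for f in(0,1):
        R=ori(t,az)
        if f:R=R@F
        q=robot.ik(tcp(g,R),R)
        if q is not None:o.append(f"{az}{'f' if f else ''}:{int(q[0])}/{int(q[3])}/{int(q[4])}/{int(q[5])}")
    print(nm,t,*o)
```

```text
sqbay 30 20:16/-8/-13/-79 20f:16/-8/-13/100 30:10/-23/-23/-51 30f:10/-23/-23/128 40:6/-30/-32/-33 40f:6/-30/-32/146
sqbay 35 20:15/-17/-9/-68 20f:15/-17/-9/111 30:7/-34/-22/-38 30f:7/-34/-22/141 40:2/-40/-32/-22 40f:2/-40/-32/157
sqbay 38 20:13/-27/-9/-57 20f:13/-27/-9/122 30:4/-42/-23/-29 30f:4/-42/-23/150 40:0/-46/-33/-15 40f:0/-46/-33/164
sqbayup 30 -30:17/73/-22/154 -30f:17/73/-22/-25 -20:8/89/-13/155 -20f:8/89/-13/-24 15:18/7/-12/-100 15f:18/7/-12/79 20:16/-5/-18/-81 20f:16/-5/-18/98 30:11/-20/-27/-55 30f:11/-20/-27/124 40:6/-27/-36/-37 40f:6/-27/-36/142
sqbayup 35 20:15/-10/-12/-75 20f:15/-10/-12/104 30:8/-29/-25/-45 30f:8/-29/-25/134 40:3/-36/-35/-27 40f:3/-36/-35/152
sqbayup 38 20:15/-17/-10/-69 20f:15/-17/-10/110 30:6/-35/-25/-37 30f:6/-35/-25/142 40:0/-41/-35/-21 40f:0/-41/-35/158
sqout 30 15:22/23/-9/-119 15f:22/23/-9/60 20:22/5/-15/-97 20f:22/5/-15/82 30:16/-16/-25/-63 30f:16/-16/-25/116 40:9/-26/-35/-40 40f:9/-26/-35/139
sqout 35 20:21/14/-4/-106 20f:21/14/-4/73 30:12/-25/-23/-52 30f:12/-25/-23/127 40:4/-35/-35/-29 40f:4/-35/-35/150
sqout 38 30:10/-32/-23/-43 30f:10/-32/
[... 4016 characters left out ...]
108 10:-8/-17/-31/-58 10f:-8/-17/-31/121 15:-11/-22/-35/-48 15f:-11/-22/-35/131 20:-14/-25/-39/-39 20f:-14/-25/-39/140 30:-18/-30/-47/-24 30f:-18/-30/-47/155 40:-20/-32/-54/-12 40f:-20/-32/-54/167
tallout 35 0:-2/-5/-15/-83 0f:-2/-5/-15/96 5:-6/-17/-22/-63 5f:-6/-17/-22/116 10:-11/-25/-28/-49 10f:-11/-25/-28/130 15:-15/-30/-34/-38 15f:-15/-30/-34/141 20:-18/-33/-39/-29 20f:-18/-33/-39/150 30:-22/-37/-48/-15 30f:-22/-37/-48/164 40:-25/-38/-56/-5
tallout 38 0:-2/-7/-12/-80 0f:-2/-7/-12/99 5:-8/-23/-21/-56 5f:-8/-23/-21/123 10:-13/-31/-28/-42 10f:-13/-31/-28/137 15:-17/-36/-34/-31 15f:-17/-36/-34/148 20:-21/-39/-39/-23 20f:-21/-39/-39/156 30:-25/-41/-49/-10 30f:-25/-41/-49/169 40:-27/-42/-57/-1
```

```bash
cat >> h.py <<'E'
def check(w,n=4):
    """w: list of (grasp,tilt,az); ik along the way; prints failures"""
    for i in range(len(w)-1):
        for s in np.linspace(0,1,n+1):
            g=np.array(w[i][0])*(1-s)+np.array(w[i+1][0])*s; t,a=[w[i][k]*(1-s)+w[i+1][k]*s for k in(1,2)]
            R=ori(t,a);q=robot.ik(tcp(g,R),R)
            if q is None: print("none",i,s,g,t,a)
            elif s in(0,1): print(i,s,np.round(q))
def line(g,t,a,v=.15): R=ori(t,a);robot.servo_line(tcp(g,R),ori=R,speed=v)
def stat(s): print(s,"t",round(robot.read_t(),2),"F",np.round(robot.read_force(),1),"w",round(robot.read_grip_width(),3),"ff",np.round(robot.read_finger_force(),1))
T,A=38,20
SQ=(.656,-.2033)
SQP=[((.656-.08*np.cos(np.radians(A)),-.2033-.08*np.sin(np.radians(A)),.215),T,A),((*SQ,.114),T,A),((*SQ,.129),T,A),((.626,-.2033,.157),T,A),((.56,-.2,.178),T,A),((.56,.0055,.178),T,A),((.622,.0055,.157),T,A),((.642,.0055,.132),T,A),((.642,.0055,.1145),T,A)]
TP=[((.3995-.04,.2375-.06,.22),36,60),((.3995,.2375,.140),36,60),((.3995,.2375,.26),36,60),((.5,.1,.26),36,34),((.54,-.06,.25),36,15),((.55,-.2045,.20),36,6),((.62,-.2045,.187),36,5),((.645,-.2045,.165),36,5),((.645,-.2045,.1465),36,5)]
E
python3 - <<'E'
from h import *
print("SQ");check(SQP);print("T");check(TP)
E
```

```text
SQ
0 0.0 [-21.   8. -16. -37. -42. -26.]
0 1.0 [-17.  19. -15. -44. -32. -20.]
1 0.0 [-17.  19. -15. -44. -32. -20.]
1 1.0 [-16.  18. -14. -43. -33. -22.]
2 0.0 [-16.  18. -14. -43. -33. -22.]
2 1.0 [-17.  14. -17. -41. -35. -24.]
3 0.0 [-17.  14. -17. -41. -35. -24.]
3 1.0 [-19.   7. -22. -40. -37. -23.]
4 0.0 [-19.   7. -22. -40. -37. -23.]
none 4 1.0 [0.56   0.0055 0.178 ] 38.0 20.0
none 5 0.0 [0.56   0.0055 0.178 ] 38.0 20.0
5 1.0 [ 17.   7. -37. -14.  -8. -73.]
6 0.0 [ 17.   7. -37. -14.  -8. -73.]
6 1.0 [ 15.  11. -33. -22.  -9. -64.]
7 0.0 [ 15.  11. -33. -22.  -9. -64.]
7 1.0 [ 14.  13. -31. -27.  -9. -58.]
T
0 0.0 [ 45. -21. -47. -17. -31. -63.]
0 1.0 [ 44.  -5. -44. -31. -18. -48.]
1 0.0 [ 44.  -5. -44. -31. -18. -48.]
1 1.0 [ 49. -17. -41. -12. -31. -71.]
2 0.0 [ 49. -17. -41. -12. -31. -71.]
2 1.0 [ 33. -13. -43.  -2. -24. -88.]
3 0.0 [ 33. -13. -43.  -2. -24. -88.]
3 1.0 [ 14.  -9. -41.  -2. -22. -87.]
4 0.0 [ 14.  -9. -41.  -2. -22. -87.]
4 1.0 [ -8.   1. -32. -21. -23. -60.]
5 0.0 [ -8.   1. -32. -21. -23. -60.]
5 1.0 [ -6.   8. -27. -18. -20. -64.]
6 0.0 [ -6.   8. -27. -18. -20. -64.]
6 1.0 [ -5.  12. -25. -20. -18. -63.]
7 0.0 [ -5.  12. -25. -20. -18. -63.]
7 1.0 [ -6.  13. -25. -22. -17. -60.]
```

```bash
sed -i 's/((.56,.0055,.178),T,A),((.622,.0055,.157),T,A)/((.56,.0055,.178),T,29),((.622,.0055,.157),T,23)/; s/((.642,.0055,.132),T,A),((.642,.0055,.1145),T,A)/((.642,.0055,.132),T,21),((.642,.0055,.1145),T,21)/' h.py
cat > s1.py <<'E'
from h import *
check(SQP[4:])
robot.move_gripper(.78)
g,t,a=SQP[0];R=ori(t,a);robot.goto(tcp(g,R),R);stat("pre")
line(*SQP[1],v=.1);stat("at")
robot.move_gripper(0);stat("grip")
line(*SQP[2],v=.06);stat("lift")
for w in SQP[3:5]: line(*w,v=.12)
stat("out")
for n in("top","wrist"):
    p,d=robot.grab_frame(n);cv2.imwrite(f"pics/{n}1.png",cv2.cvtColor(p,cv2.COLOR_RGB2BGR))
E
python3 s1.py
```

```text
0 0.0 [-19.   7. -22. -40. -37. -23.]
0 1.0 [ 10.   1. -33. -31. -23. -46.]
1 0.0 [ 10.   1. -33. -31. -23. -46.]
1 1.0 [ 13.   8. -31. -25. -15. -58.]
2 0.0 [ 13.   8. -31. -25. -15. -58.]
2 1.0 [ 13.  11. -31. -25. -11. -59.]
3 0.0 [ 13.  11. -31. -25. -11. -59.]
3 1.0 [ 12.  13. -30. -30. -11. -54.]
pre t 2.81 F [ 0.3  0.5 -1. ] w 0.778 ff 0.0
at t 4.25 F [-1.3  0.5 -0.2] w 0.782 ff 0.0
grip t 4.78 F [-0.4 -1.9  1.4] w 0.494 ff 30.0
lift t 5.18 F [ 0.   0.8 -4.2] w 0.493 ff 30.0
out t 6.4 F [ 0.4  0.  -4.3] w 0.499 ff 30.0
```

```bash
cat > s2.py <<'E'
from h import *
w=SQP
line(*w[5],v=.13);stat("across")
line(*w[6],v=.1);line(*w[7],v=.08);stat("above")
line(*w[8],v=.03);stat("down")
p,d=robot.grab_frame("scene");cv2.imwrite("pics/scene2.png",cv2.cvtColor(p,cv2.COLOR_RGB2BGR))
E
python3 s2.py
```

```text
across t 8.24 F [-0.3 -0.6 -3. ] w 0.495 ff 30.0
above t 9.6 F [-0.2 -0.1 -2.8] w 0.497 ff 30.0
down t 10.33 F [ 0.7 -0.6 -3.9] w 0.493 ff 30.0
```

View pics/scene2.png

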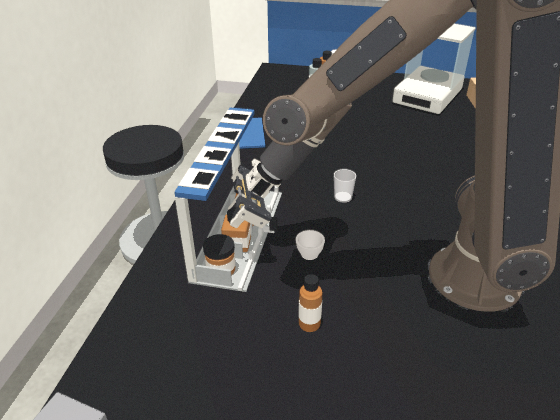

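The square bottle hangs at (236,228) in its own bay, just short of the floor, since the load is still on the wrist. The others are undisturbed. Next I lower it until it touches, release it and take the tall bottle.

```bash
cat > s3.py <<'E'
from h import *
def touch(w,f0):
    g=np.array(w[0])
    for i in range(8):
        g=g-[0,0,.001]; line(g,w[1],w[2],v=.02)
        if robot.read_force()[2]>f0+2: break
    print("touch z",g[2]); stat("touch"); return g
def back(g,t,a,d,v=.12): line(np.array(g)-d*ori(t,a)[:,2],t,a,v)
if __name__=="__main__":
    w=SQP[8]; g=touch(w,-3.9)
    robot.move_gripper(.72);robot.dwell(.2);stat("rel")
    back(g,w[1],w[2],.13);stat("back")
    R=ori(38,30);robot.goto(tcp((.48,.06,.27),R),R)
    p,d=robot.grab_frame("top");cv2.imwrite("pics/top3.png",cv2.cvtColor(p,cv2.COLOR_RGB2BGR));np.savez("pics/top3.npz",p=p,d=d)
    robot.move_gripper(.7);check(TP[:3])
E
python3 s3.py
```

```text
touch z 0.1135
touch t 10.63 F [-3.  -0.7  3.9] w 0.496 ff 30.0
rel t 11.43 F [-0.3  0.1  0.4] w 0.716 ff 0.0
back t 12.67 F [-0.2 -0.5  0.4] w 0.722 ff 0.0
0 0.0 [ 45. -21. -47. -17. -31. -63.]
0 1.0 [ 44.  -5. -44. -31. -18. -48.]
1 0.0 [ 44.  -5. -44. -31. -18. -48.]
1 1.0 [ 49. -17. -41. -12. -31. -71.]
```

View pics/top3.png

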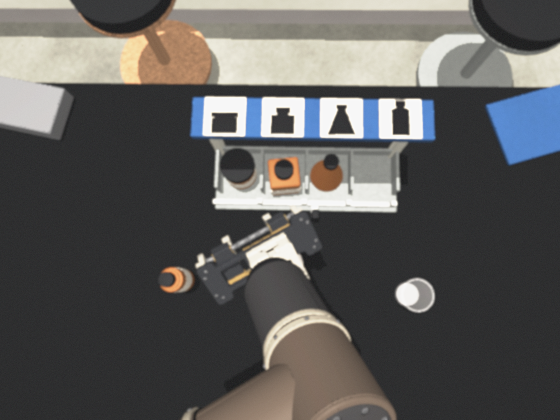

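The square bottle now stands in its own bay, cap at (284,170) and body square to the bay. The tall bottle is still at (175,280), so it comes next.

```bash
cat > s4.py <<'E'
from h import *
w=TP;g,t,a=w[0];R=ori(t,a);robot.goto(tcp(g,R),R);stat("pre")
line(*w[1],v=.08);stat("at")
robot.move_gripper(0);stat("grip")
line(*w[2],v=.1);stat("lift")
for x in w[3:6]: line(*x,v=.13)
stat("out"); check(w[5:])
p,d=robot.grab_frame("scene");cv2.imwrite("pics/scene4.png",cv2.cvtColor(p,cv2.COLOR_RGB2BGR))
E
python3 s4.py
```

```text
pre t 14.32 F [0.2 0.6 0. ] w 0.702 ff 0.0
at t 15.82 F [ 0.2 -0.1  0.5] w 0.7 ff 0.0
grip t 16.42 F [-1.4  0.4  2.5] w 0.359 ff 30.0
lift t 17.77 F [-0.5  0.2 -3. ] w 0.36 ff 30.0
out t 22.06 F [-0.2  0.  -4. ] w 0.358 ff 30.0
0 0.0 [ -8.   1. -32. -21. -23. -60.]
0 1.0 [ -6.   8. -27. -18. -20. -64.]
1 0.0 [ -6.   8. -27. -18. -20. -64.]
1 1.0 [ -5.  12. -25. -20. -18. -63.]
2 0.0 [ -5.  12. -25. -20. -18. -63.]
2 1.0 [ -6.  13. -25. -22. -17. -60.]
```

View pics/scene4.png

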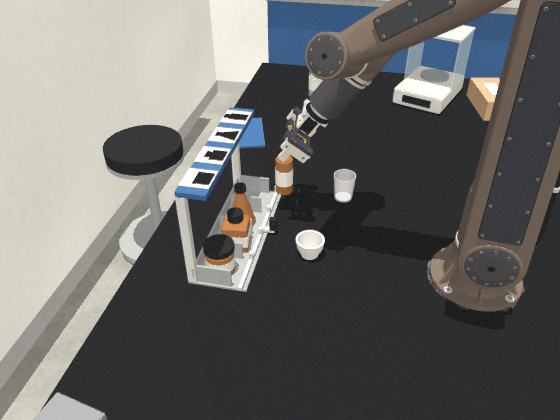

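The tall bottle hangs upright at (285,175) in front of its bay. Next I set it in, then release and back out.

```bash
cat > s5.py <<'E'
from h import *
from s3 import touch,back
w=TP
line(*w[6],v=.1);line(*w[7],v=.08);line(*w[8],v=.03);stat("down")
f=robot.read_force()[2]
g=touch(w[8],f) if f<-2 else np.array(w[8][0])
robot.move_gripper(.62);robot.dwell(.2);stat("rel")
back(g,w[8][1],w[8][2],.13);stat("back")
R=ori(0,0);robot.goto((.48,-.0683,.17),R)
robot.goto((.53,-.0683,.12),R)
p,d=robot.grab_frame("top");cv2.imwrite("pics/top5.png",cv2.cvtColor(p,cv2.COLOR_RGB2BGR))
p,d=robot.grab_frame("scene");cv2.imwrite("pics/scene5.png",cv2.cvtColor(p,cv2.COLOR_RGB2BGR)[100:310,150:430])
stat("end")
E
python3 s5.py; python3 -c "
import cv2;a=cv2.imread('pics/top5.png')[90:320,150:440];b=cv2.imread('pics/scene5.png');b=cv2.resize(b,(400,300));a=cv2.resize(a,(400,300));cv2.imwrite('pics/both5.png',cv2.hconcat([a,b]))"
```

```text
down t 24.3 F [ 0.8  0.  -3.9] w 0.354 ff 30.0
touch z 0.1455
touch t 24.55 F [-0.3  1.2 -0.4] w 0.357 ff 30.0
rel t 25.39 F [ 0.3  0.  -0.8] w 0.617 ff 0.0
back t 26.62 F [-0.9 -0.5 -0.6] w 0.625 ff 0.0
end t 27.86 F [0.2 0.2 0.3] w 0.619 ff 0.0
```

View pics/both5.png

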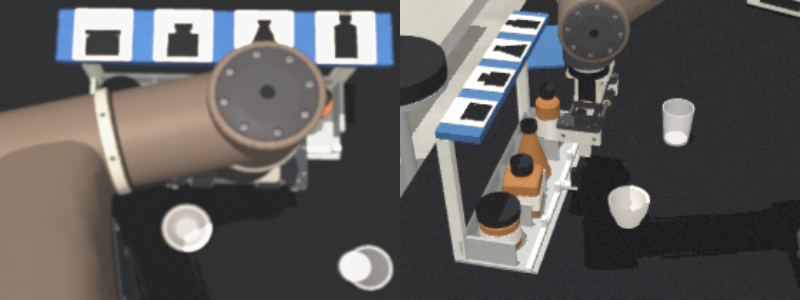

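Both bottles stand in their own bays, with the mortar and beaker unmoved. Next is the keeper.

```bash
cat > s6.py <<'E'
from h import *
R=ori(0,0)
robot.goto((.553,-.0683,.10),R)
robot.servo_line((.553,-.0683,.022),speed=.08);stat("in")
robot.move_gripper(0);stat("grip")
y=-.0683
robot.servo_line((.553,-.030,.022),speed=.04);stat("slide")
for y in np.arange(-.029,-.010,.001):
    robot.servo_line((.553,y,.022),speed=.03)
    f=robot.read_force()
    if abs(f[1])>20: break
print("y",y,robot.read_position());stat("stop")
robot.move_gripper(.5);robot.dwell(.1);stat("rel")
robot.servo_line((.553,y,.11),speed=.12)
robot.goto((.40,-.2,.25),R);stat("away")
p,d=robot.grab_frame("top");cv2.imwrite("pics/top6.png",cv2.cvtColor(p,cv2.COLOR_RGB2BGR));np.savez("pics/top6.npz",p=p,d=d)
P=cloud("top",d)
for nm,box,lo,hi,zt in [("grip",(285,200,330,222),.045,.07,.056),("sqcap",(262,150,310,195),.107,.135,.121),("tallcap",(350,140,405,195),.14,.17,.156)]:
    m=big((P[...,2]>lo)&(P[...,2]<hi),box);q=np.array([ray("top",u,v,zt)[:2] for v,u in np.argwhere(m)]);print(nm,m.sum(),q.mean(0).round(4))
E
python3 s6.py
```

```text
in t 29.23 F [-0.1 -0.5  0.4] w 0.621 ff 0.0
grip t 29.94 F [-0.3  0.3  0.3] w 0.181 ff 30.0
slide t 31.05 F [0.3 1.9 1.3] w 0.183 ff 30.0
y -0.01699999999999999 [ 0.55303743 -0.02003122  0.02202851]
stop t 34.3 F [  8.  -22.9  -1.9] w 0.176 ff 30.0
rel t 35.1 F [ 1.2 -0.5 -0.2] w 0.503 ff 0.0
away t 37.06 F [-0.7  0.   0.1] w 0.498 ff 0.0
grip 67 [ 0.5549 -0.0203]
sqcap 328 [0.6421 0.0044]
tallcap 202 [ 0.645  -0.2021]
```

View pics/top6.png

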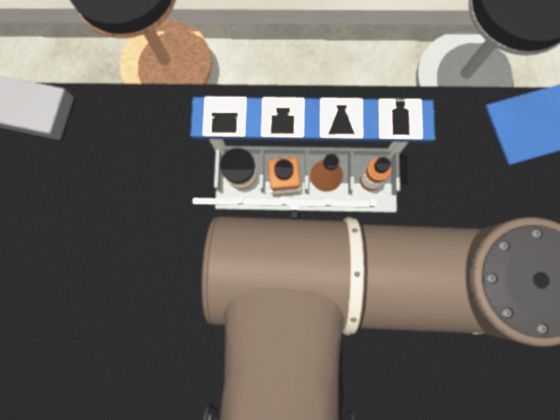

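The bar hit its end stop, with the grip measured at y -20.3 mm against -20.5 mm for locked. Both caps are within about 11 mm of their bay middles (square (284,170), tall (380,165)), and the arm is clear.

```bash
python3 -c "
from rig import robot
print(robot.job_done())"
```

```text
the job is handed in; nothing more can be done
None
```

Both bottles stand in their own bays, the keeper bar is at its locked end, and the job was handed in about 37 s into the 61 s limit; no verdict came back.

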